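# Hold a leaf mount in the corner of the imaging stand

## Task

Draw the tall leaf mount up out of its slot in the rack, stand it upright in the channel of the imaging stand and press it into the corner, so that its lower edge is firmly down on the bed and its side edge is firmly flush against the upright fence. Finish still gripping it and pushing it diagonally down and into the fence, without letting go, so that the camera can take its picture; leave the short mounts, the flask and the dish where they are.

Things in the scene. Friction and masses are not known exactly. Their poses are not given: they have to be found in the camera images.
- tall_mount_center (a point): Centre of the tall leaf mount: a rigid white plate with a pressed leaf on its faces, 80 mm wide (its y), 120 mm high (its z, up), 8 mm thick (its x), about 0.1 kg. Its lower edge is 60 mm below this point and its top edge 60 mm above. It stands upright in one of the three slots of the rack with its upper 77 mm out of the slot. It may be held by its faces near the top edge.
- tall_mount: The same tall mount; origin at the middle of its lower edge, axes as above.
- rack: Fixed grey slotted rack, 140 mm (its x) by 100 mm (its y), 55 mm high; origin at the centre of its underside. Three slots at x = -40, 0 and +40 mm, each 11 mm wide (x) and 84 mm long (y), 12 mm floor, 43 mm deep. The tall mount and the two short ones stand in them in any order. Rack and stand may be either way round, left or right.
- stand: Fixed imaging stand, dark base 90 mm (its x) by 160 mm (its y), 10 mm thick; origin at the centre of its underside. Along its y runs a channel 16 mm wide, centred on x = 0, between two ribs 8 mm thick with tops 23 mm above the table (8 mm above the bed). At the +y end stands the fence. A small camera, up to 101 mm high, is fixed to the stand from x = +86 mm to +190 mm and looks along -x.
- bed: Floor of the channel on the stand, a slippery white plastic strip 16 mm wide and 125 mm long, top 15 mm above the table; origin at the centre of its underside, 10 mm above the table.
- fence: Upright aluminium plate with a slippery white plastic facing across the +y end of the channel, 50 mm wide (x), 10 mm thick, its top 110 mm above the table; its flat face looks along the stand's -y. Origin in that face, at the middle of its foot, 10 mm above the table.
- corner (a point): Inner corner of the stand: the line where the fence's face meets the top of the bed, mid-channel, 15 mm above the table. Axes of the stand: x across the channel, y into the fence, z up. A mount seated in the corner has its centre 40 mm from the fence's face along -y and 60 mm above this point, its width along y. Bed and fence are rigid and faced with slippery white plastic (friction about 0.12), so a mount pushed down and sideways slides home into the corner.
- short_mount_a_center (a point): One of the two short leaf mounts (80 mm wide, 60 mm high, 8 mm thick) standing in the other slots of the rack; a bystander. Point at its centre, 30 mm above its lower edge; x across its thickness, z up.
- short_mount_b_center (a point): One of the two short leaf mounts (80 mm wide, 60 mm high, 8 mm thick) standing in the other slots of the rack; a bystander. Point at its centre, 30 mm above its lower edge; x across its thickness, z up.
- flask: Conical glass flask with a rubber stopper, 68 mm across, 124 mm high; a bystander. Origin at the centre of its underside.
- dish: Closed flat culture dish, 84 mm across, 16 mm high; a bystander. Origin at the centre of its underside.
Things that resemble listed ones, but are neither listed nor needed, are in the scene too. Leave any purple or red look-alike of the tall_mount alone.

How it is judged:
On the way:
1. the tall mount is drawn up clear of the rack (height (world z) of tall_mount_center above 0.12 m), for 0.1 s.
At the end, for the whole second after the job is handed in: Tall mount upright and along the channel (4 degrees), centre within 4 mm of the seated place along and up, 7 mm across, still; over 2.5 N on the bed and on the fence each, over 3 N from the fingers holding it; short mounts, flask and dish within 20 mm of where they began (contact force between tall_mount and fence above 2.5 N and contact force between tall_mount and bed above 2.5 N and contact force between the fingers and tall_mount above 3 N and x of tall_mount_center in the frame of corner between -0.007 and 0.007 m and y of tall_mount_center in the frame of corner between -0.044 and -0.036 m and z of tall_mount_center in the frame of corner between 0.056 and 0.064 m and angle between the y axis of tall_mount_center and the y axis of corner, either way round below 0.07 rad and angle between tall_mount_center's own z axis and vertical below 0.07 rad and linear speed of tall_mount below 0.02 m/s and distance of each of short_mount_a_center, short_mount_b_center, flask, dish from where it was at the start of the episode below 0.02 m); the arm keeps its last pose, push and grip.
It fails at once if a short mount, the flask or the dish is moved more than 20 mm (distance of any of short_mount_a_center, short_mount_b_center, flask, dish from where it was at the start of the episode above 0.02 m).
It also fails if it takes over 46 s, if anything falls off the work surface, if the arm or the gripper's body presses on something with over 40 N, if the wrist force passes 120 N, or if a joint passes its speed limit or range.

## Robot

A 6-joint arm with a two-finger parallel gripper is mounted at the origin on the work surface. World frame = base frame: x ahead of the robot, y to its left, z up, the work surface at z = 0. Lengths are in m, angles in rad, forces in N, time in s.
With the tool pointing down it reaches from about 0.425 to 0.925 m from the base axis. Payload 12.5 kg.
Tool frame: the origin (TCP) lies on the centre line of the jaws, within the pads' length; the fingertips stand 22 mm ahead of it and the grasp point (between the pads) lies 3 mm ahead of it; z points along the fingers, x is the direction in which the jaws open and shut, and the axes are right-handed (so a half turn about z gives the same grasp; the last joint's range is limited). The gripper opens to 85 mm and grips with 20 to 120 N. Pads are 22 mm wide; open, the fingers measure 114 mm over their backs; the gripper's body (76 mm by 85 mm) begins 54 mm behind the grasp point. The pads swing forward as they close: fully open they stand 13 mm farther back than shut.
Start: joints at [-1.437, 0.491, 1.559, -0, 1.092, -0.106], TCP at [0.148, -0.607, 0.253] pointing down, gripper open.
Joint ranges: [-3.1, 3.1], [-0.84, 2.19], [0.05, 2.79], [-1.13, 4.28], [0.06, 2.93], [-2.69, 2.69]. Speed limits (rad/s): [2.22, 2.22, 2.79, 3.14, 3.14, 3.14].

## Interface

Orientations are given as a rotation vector (axis times angle).
In Python, from rig import robot gives the robot as it stands.
- The arm moves only by the tool move_arm, never from a script. Its arguments are lists of equal length, an entry for each row: "rotation": the turn, a rotation vector about the tool's x, y, z as a fraction of full scale, a list of three; "slide": the shift along the tool's x, y, z as a fraction of full scale, a list of three; "gripper": the opening, from -1 (shut) to 1 (fully open). In form: {"rotation": [[rx, ry, rz], ...], "slide": [[dx, dy, dz], ...], "gripper": [gripper, ...]}. A call has exactly 5 rows; each row is the pose to reach, as a shift and turn from the pose commanded when the call began, along the tool's axes at that moment, turning the shorter way round; what a row does not reach only later rows make up. Full scale, the value 1, is 800 mm for a shift and 180 degrees for a turn. A row lasts 1/8 s, in which the tool goes at most 62.5 mm and 10.7 degrees, less where a joint would pass 70% of its speed; a pose out of reach is approached as far as the arm can. A call with a number of a shift or a turn outside -1 to 1 is refused whole. A call with a gripper value outside its range is refused whole. The fingers move at their own pace and stop on an object; "newtons" is the grip in N (left out, the last holds). Time passes only in rows, so rows that repeat a pose let the fingers close, or fill a call up. It gives the time, the measured TCP pose, the force and the opening at its end, in the units of the state.
- robot.state(): the state, without advancing time (a new reading comes with each control period).
- robot.grab_frame(name): name is "scene" or "top" or "wrist"; returns a dict with "img" (384x512x3 uint8, red, green, blue), "intrinsics" (3x3 intrinsics, pixels), "R" (3x3) and "t" (3): a world point X has camera coordinates R X + t; the wrist camera has in their place "mount" (4x4, takes a point from camera to tool coordinates, whose origin is the TCP and whose axes are the tool frame's). Camera axes: x right, y down, z forward; pixel columns grow to the right and rows downward; lengths in m; the calibration is good to about 2 mm. A picture is of the moment at which its call begins: read the wrist's pose just before it. There is no depth.
- robot.hand_in(): hands the job in, once; it reports no verdict.
The state is a dict: "t": time; "joint_pos": joint angles; "dq": joint speeds; "joint_efforts": joint torques, N m; "ee_pos": TCP position; "ee_rot": TCP orientation; "ft_force": force on the tool from outside, world axes, zero at the start; "wrist_torque": the same for the moment, N m; "gripper_width": opening from 0.0 (shut) to 1.0 (fully open).
Only numpy, scipy, OpenCV 4.12 (cv2) and the standard library are available. Lean on these libraries where they do the work, as an engineer would, in place of code of your own. Each camera call takes 0.05 s, during which the arm holds its last target.

## Working session

There is one attempt and no reset: what is moved stays moved. The work goes in short steps, Python scripts to look and compute and a tool call to move; the robot and the scene stay as the last step left them, time stands still between calls to the robot, and variables do not carry over. Pictures are saved under pics/ and viewed, and the job is handed in when it is done.

Besides the shell and the picture viewer there is one more tool, called after "Request:" in YAML: its name, and indented under it one key for each argument. move_arm: Moves the arm, as the interface text tells. Its arguments: {"type":"object","properties":{"rotation":{"type":"array"},"slide":{"type":"array"},"gripper":{"type":"array"},"newtons":{"type":"number"}},"required":["rotation","slide","gripper"]}

```bash
mkdir -p pics; ls; python3 - <<'E'
from rig import robot
import cv2,numpy as np,pickle
s=robot.state();print(s)
for n in("scene","top","wrist"):
    f=robot.grab_frame(n);pickle.dump((s,f),open(f"pics/{n}0.pkl","wb"))
    cv2.imwrite(f"pics/{n}0.png",cv2.resize(f["img"][:,:,::-1],(800,600),interpolation=cv2.INTER_CUBIC))
    print(n,{k:np.round(v,4).tolist() for k,v in f.items() if k!="img"})
E
```

```text
pics
{'t': 0.0, 'joint_pos': array([-1.43660069e+00,  4.91551525e-01,  1.55946968e+00, -2.16045497e-05,
        1.09172034e+00, -1.05589029e-01]), 'dq': array([ 1.86437845e-04, -1.62679503e-04,  1.40918973e-03,  6.61981178e-05,
        1.13513605e-03,  3.05979575e-06]), 'joint_efforts': array([ 4.92928637e-03, -6.18433213e+01, -2.61588764e+01, -6.49791389e-06,
        4.03711005e-03,  2.42195614e-05]), 'ee_pos': array([ 0.14842871, -0.60689696,  0.25272576]), 'ee_rot': array([-2.47058154e+00,  1.93930030e+00,  1.31487599e-03]), 'ft_force': array([-0.11221388,  0.68915183,  0.47235357]), 'wrist_torque': array([-0.03703868, -0.00174743, -0.01367027]), 'gripper_width': 1.0023160459640115}
scene {'intrinsics': [[362.3989, 0.0, 253.5061], [0.0, 362.3989, 190.4166], [0.0, 0.0, 1.0]], 'R': [[0.1791, 0.9838, 0.01], [0.5384, -0.0895, -0.8379], [-0.8235, 0.1554, -0.5457]], 't': [-0.0811, -0.2423, 1.4245]}
top {'intrinsics': [[486.7926, 0.0, 254.5821], [0.0, 486.7926, 191.9176], [0.0, 0.0, 1.0]], 'R': [[-0.0153, -0.9998, 0.0144], [-0.9934, 0.0136, -0.1141], [0.1139, -0.0161, -0.9934]], 't': [-0.0176, 0.59, 0.9812]}
wrist {'intrinsics': [[304.5402, 0.0, 257.4258], [0.0, 304.5402, 187.0941], [0.0, 0.0, 1.0]], 'mount': [[1.0, -0.0016, 0.0017, -0.0007], [0.001, 0.9519, 0.3065, -0.0792], [-0.0021, -0.3065, 0.9519, -0.1198], [0.0, 0.0, 0.0, 1.0]]}
```

View pics/scene0.png

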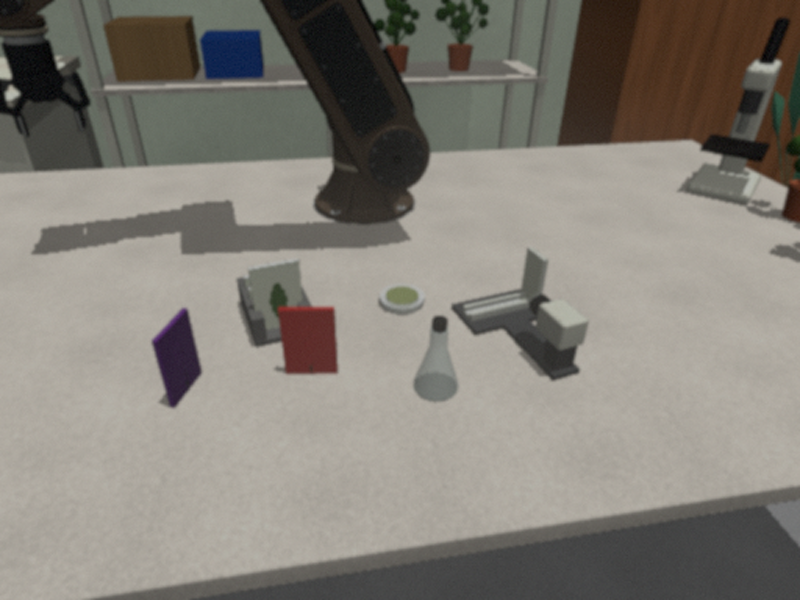

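View pics/top0.png

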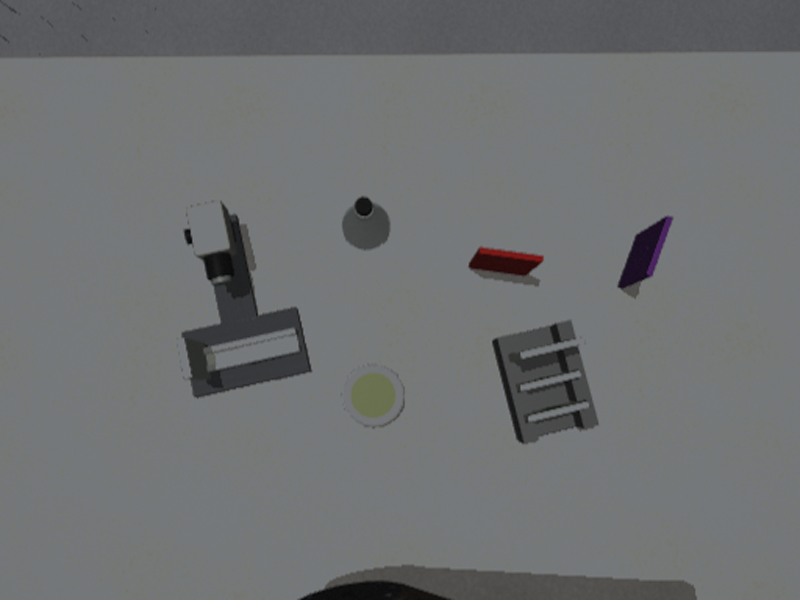

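View pics/wrist0.png

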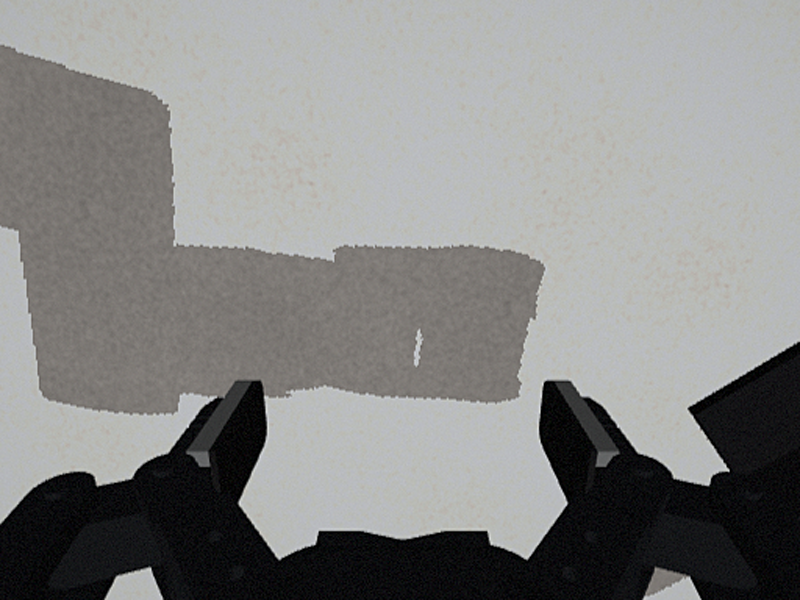

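```bash
python3 - <<'E'
import cv2,pickle,numpy as np
a=pickle.load(open("pics/scene0.pkl","rb"))[1]["img"][:,:,::-1][155:265,95:385]
a=cv2.convertScaleAbs(cv2.resize(a,(790,300),interpolation=cv2.INTER_CUBIC),alpha=1.2)
b=pickle.load(open("pics/top0.pkl","rb"))[1]["img"][:,:,::-1]
b1=cv2.resize(b[195:290,305:395],(284,300),interpolation=cv2.INTER_CUBIC)
b2=cv2.resize(b[185:260,105:205],(400,300),interpolation=cv2.INTER_CUBIC)
c=cv2.convertScaleAbs(np.hstack([b1,b2]),alpha=1.6)
c=cv2.copyMakeBorder(c,0,0,0,790-c.shape[1],0)
cv2.imwrite("pics/crop0.png",np.vstack([a,c]))
E
```

```text
(no output)
```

View pics/crop0.png

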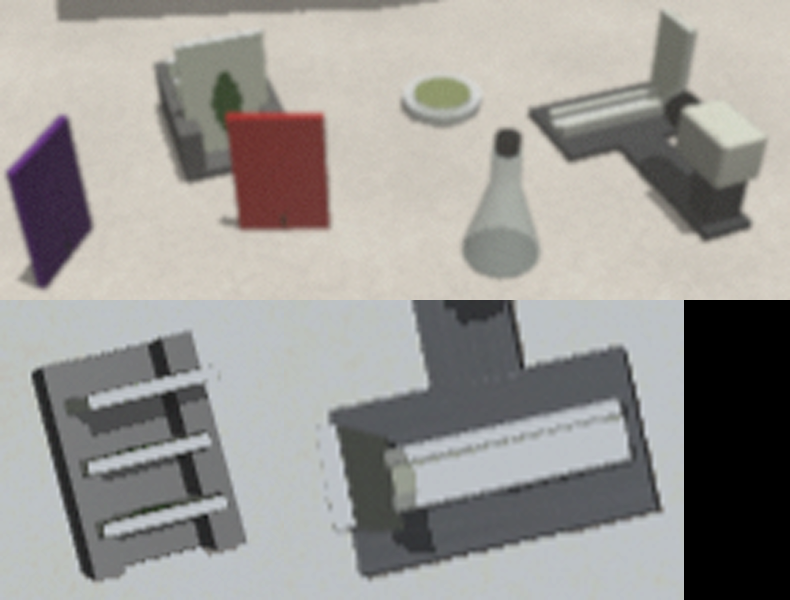

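```bash
python3 - <<'E'
import cv2,pickle,numpy as np
b=pickle.load(open("pics/top0.pkl","rb"))[1]["img"][:,:,::-1]
def z(img,x0,y0,w,h,k,n):
    c=cv2.convertScaleAbs(cv2.resize(img[y0:y0+h,x0:x0+w],None,fx=k,fy=k,interpolation=cv2.INTER_NEAREST),alpha=1.9)
    for i in range(0,w,10): cv2.putText(c,str(x0+i),(i*k,10),0,.35,(0,0,255),1);cv2.line(c,(i*k,12),(i*k,18),(0,0,255),1)
    for i in range(10,h,10): cv2.putText(c,str(y0+i),(0,i*k),0,.35,(0,0,255),1)
    cv2.imwrite(n,c)
z(b,310,200,80,85,7,"pics/zr.png")
z(b,110,190,95,70,8,"pics/zs.png")
s=pickle.load(open("pics/scene0.pkl","rb"))[1]["img"][:,:,::-1]
z(s,145,160,80,65,9,"pics/zsr.png")
E
```

```text
(no output)
```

View pics/zr.png

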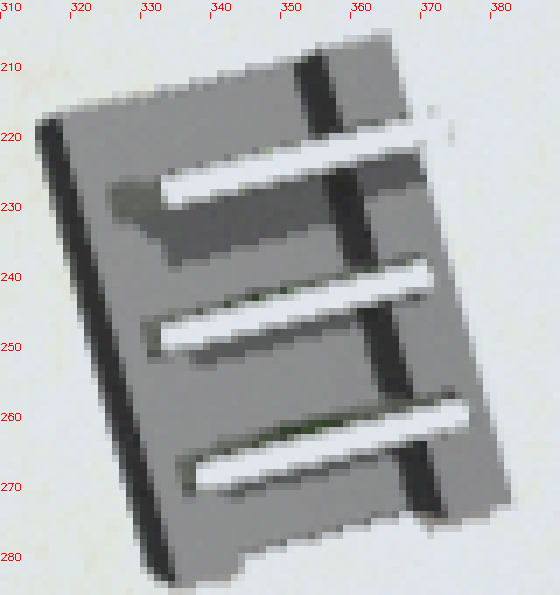

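View pics/zs.png

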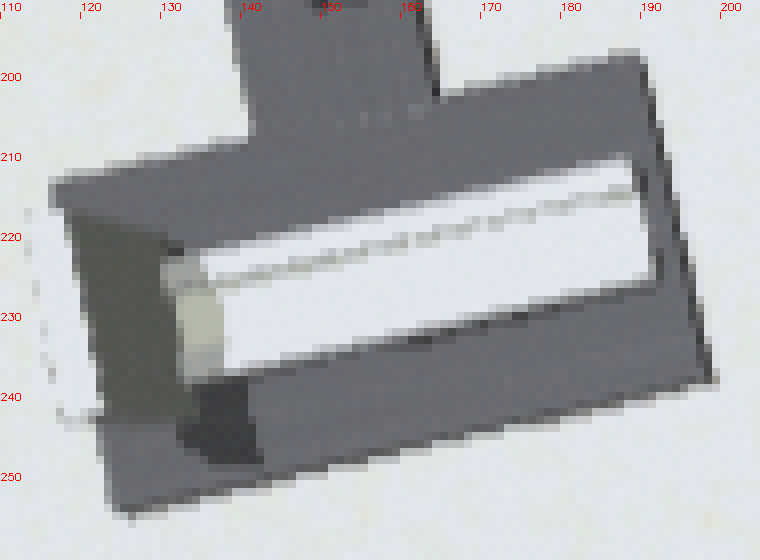

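View pics/zsr.png

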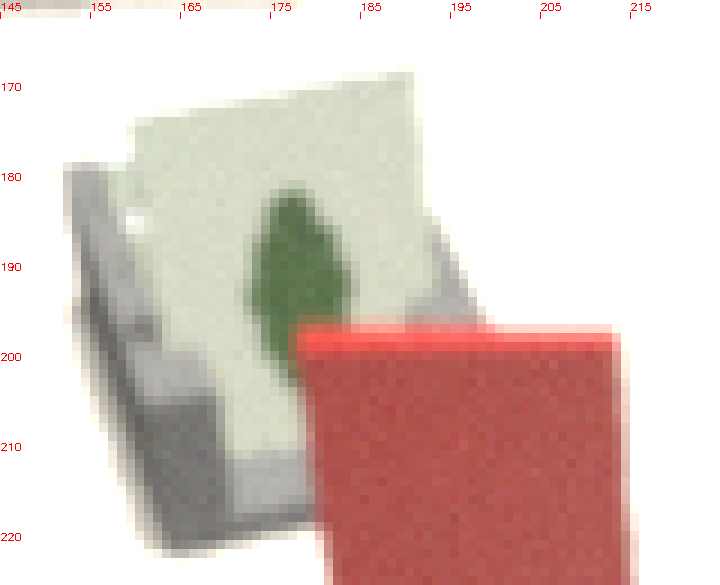

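```bash
cat > h.py <<'E'
import numpy as np,pickle,cv2
from scipy.optimize import least_squares
from scipy.spatial.transform import Rotation as Ro
def cam(n):
    f=pickle.load(open(f"pics/{n}0.pkl","rb"))[1]; return f
T=cam("top");S=cam("scene")
def proj(f,X):
    c=np.atleast_2d(X)@f["R"].T+f["t"]; p=c@f["intrinsics"].T; return p[:,:2]/p[:,2:]
def w(p,L):
    L=np.atleast_2d(L);c,s=np.cos(p[2]),np.sin(p[2])
    return np.c_[p[0]+c*L[:,0]-s*L[:,1],p[1]+s*L[:,0]+c*L[:,1],L[:,2]]
def ray(f,uv,z):
    d=f["R"].T@np.linalg.solve(f["intrinsics"],[*uv,1]);c=-f["R"].T@f["t"]
    return c+d*(z-c[2])/d[2]
def fit(obs,p0):
    def r(p): return np.concatenate([(proj(f,w(p,L))-uv).ravel() for f,L,uv in obs])
    q=least_squares(r,p0); return q.x,r(q.x).reshape(-1,2)
E
python3 - <<'E'
from h import *
np.set_printoptions(suppress=True,precision=4)
print("camtop",-T["R"].T@T["t"])
h=.055
obs=[(T,[.07,.05,h],(318.7,216.7)),(T,[.07,-.05,h],(365.7,205.3)),(T,[-.07,-.05,h],(382.8,272)),(T,[-.07,.05,h],(334.7,283.5))]
p,r=fit(obs,[.55,-.2,.2]);print("rack",p,r.tolist())
# tall mount top corners: top view & scene
print("tall centre from slot",w(p,[.04,0,0]))
for nm,f in(("T",T),("S",S)): 
  for sx in(.04,0,-.04): print(nm,sx,proj(f,w(p,[[sx+.004,.04,.132],[sx+.004,-.04,.132],[sx,.04,.072],[sx,-.04,.072]])).round(1).tolist())
obs=[(T,[.045,.08,.01],(116,213)),(T,[.045,-.08,.01],(189.7,197.2)),(T,[-.045,-.08,.01],(198,237.3)),(T,[-.045,.08,.01],(123.7,254))]
p,r=fit(obs,[.55,.2,.2]);print("stand",p,r.tolist())
print(ray(T,(118.3,217),.11),ray(T,(122.5,242),.11),ray(T,(130.5,222),.01),ray(T,(134,242),.01))
c,s=np.cos(p[2]),np.sin(p[2])
for uv,z in(((118.3,217),.11),((122.5,242),.11),((133,232),.01),((137,222),.023),((191,224),.023)):
  X=ray(T,uv,z)-[p[0],p[1],0];print(uv,"local",c*X[0]+s*X[1],-s*X[0]+c*X[1])
E
```

```text
camtop [ 0.474  -0.0098  1.0423]
rack [ 0.4784 -0.2181  0.2115] [[-0.4707333798971831, -0.7714874540490655], [-0.019073382113674597, -0.32956128234104654], [0.2513769460561548, 0.580760125567167], [0.23452650547972098, 0.4837238405750668]]
tall centre from slot [[ 0.5175 -0.2097  0.    ]]
T 0.04 [[332.7, 225.6], [373.9, 216.0], [327.9, 228.9], [366.6, 219.9]]
T 0 [[337.9, 246.5], [379.3, 236.8], [332.8, 248.6], [371.7, 239.5]]
T -0.04 [[343.1, 267.7], [384.7, 257.9], [337.7, 268.4], [376.7, 259.2]]
S 0.04 [[191.4, 165.7], [159.0, 171.6], [193.0, 185.3], [161.9, 191.5]]
S 0 [[187.5, 158.7], [156.2, 164.2], [189.2, 177.9], [159.0, 183.7]]
S -0.04 [[183.9, 152.1], [153.5, 157.2], [185.6, 170.9], [156.4, 176.3]]
stand [0.5244 0.1808 0.2025] [[-0.3977504667076346, -0.3968237148650644], [0.12099466480239585, -0.7359654206523771], [0.42806524326931594, 0.6277344981321562], [-0.1479638672779089, 0.4726598064303005]]
[0.5363 0.236  0.11  ] [0.4887 0.2273 0.11  ] [0.5321 0.2365 0.01  ] [0.4899 0.2286 0.01  ]
(118.3, 217) local 0.022778379379511708 0.051688209189471625
(122.5, 242) local -0.02561806856171812 0.05271736030884986
(133, 232) local -0.0031145439871267215 0.05188863572740292
(137, 222) local 0.014462863204243104 0.036976057335885416
(191, 224) local -0.013836725527543043 -0.07197958887862772
```

```bash
cat >> h.py <<'E'
def goal(pos,yaw,ref=None):
    """print slide & rotation fractions from current measured pose to TCP pos with tool x at yaw"""
    from rig import robot
    s=robot.state();p,R=(s["ee_pos"],Ro.from_rotvec(s["ee_rot"])) if ref is None else ref
    x=np.array([np.cos(yaw),np.sin(yaw),0]);z=np.array([0,0,-1.]);best=None
    for sg in(1,-1):
        G=Ro.from_matrix(np.c_[sg*x,np.cross(z,sg*x),z]);d=(R.inv()*G).as_rotvec()
        print("sg",sg,"rot",(d/np.pi).round(4),"slide",(R.inv().apply(np.array(pos)-p)/.8).round(4))
    print("t",s["t"],"j",s["joint_pos"].round(3),"p",s["ee_pos"].round(4),"F",s["ft_force"].round(2),"toolx",R.as_matrix()[:,0].round(3),"g",round(s["gripper_width"],3))
E
python3 - <<'E'
from h import *
print("flask",ray(T,(233,146),.03),"dish",ray(T,(239,253),.016))
goal([.5175,-.2097,.25],.2115)
E
```

```text
flask [0.68849479 0.01797133 0.03      ] dish [0.46360836 0.00815372 0.016     ]
sg 1 rot [-2.00e-04  2.00e-04 -4.91e-01] slide [-0.3728 -0.5661  0.0039]
sg -1 rot [2.00e-04 2.00e-04 5.09e-01] slide [-0.3728 -0.5661  0.0039]
t 0.15 j [-1.437  0.491  1.559  0.     1.092 -0.106] p [ 0.1485 -0.607   0.2529] F [-0.82 -0.34 -0.48] toolx [ 0.238 -0.971 -0.001] g 0.999
```

Request:
move_arm:
  rotation:
    - [0, 0, -0.05]
    - [0, 0, -0.1]
    - [0, 0, -0.15]
    - [0, 0, -0.2]
    - [0, 0, -0.25]
  slide:
    - [-0.037, -0.057, 0]
    - [-0.075, -0.113, 0]
    - [-0.112, -0.17, 0]
    - [-0.149, -0.226, 0]
    - [-0.186, -0.283, 0]
  gripper: [1, 1, 1, 1, 1]
  newtons: 40

```text
t: 0.78
ee_pos: [0.334, -0.4074, 0.2532]
ee_rot: [3.027, -0.839, -0.0]
ft_force: [0.6, -1.3, 0.6]
gripper_width: 1.001
```

```bash
python3 -c "
from h import *
goal([.5175,-.2097,.25],.2115)"
```

```text
sg 1 rot [ 0.      0.     -0.2394] slide [ 0.0695 -0.33    0.0041]
sg -1 rot [ 0.     -0.      0.7606] slide [ 0.0695 -0.33    0.0041]
t 0.775 j [-1.01   0.352  1.798 -0.     0.991 -0.469] p [ 0.334  -0.4074  0.2532] F [ 0.61 -1.35  0.56] toolx [ 0.857 -0.515 -0.   ] g 1.001
```

Request:
move_arm:
  rotation:
    - [0, 0, -0.05]
    - [0, 0, -0.1]
    - [0, 0, -0.15]
    - [0, 0, -0.2]
    - [0, 0, -0.2405]
  slide:
    - [0.014, -0.066, 0]
    - [0.028, -0.132, 0]
    - [0.042, -0.198, 0]
    - [0.056, -0.264, 0]
    - [0.0695, -0.33, 0.004]
  gripper: [1, 1, 1, 1, 1]

```text
t: 1.4
ee_pos: [0.5187, -0.2105, 0.2502]
ee_rot: [3.123, 0.336, 0.0]
ft_force: [-0.6, -1.4, 0.5]
gripper_width: 1.002
```

```bash
python3 -c "
from h import *
from rig import robot
goal([.5175,-.2097,.25],.2115)
s=robot.state();f=robot.grab_frame('wrist');pickle.dump((s,f),open('pics/w1.pkl','wb'))
cv2.imwrite('pics/w1.png',cv2.resize(f['img'][:,:,::-1],(800,600),interpolation=cv2.INTER_CUBIC))"
```

```text
sg 1 rot [ 0.0001 -0.0001  0.001 ] slide [-0.0012 -0.0013  0.0002]
sg -1 rot [ 1.00e-04  2.00e-04 -9.99e-01] slide [-0.0012 -0.0013  0.0002]
t 1.4 j [-0.504  0.402  1.725 -0.     1.015 -0.718] p [ 0.5187 -0.2105  0.2502] F [-0.57 -1.38  0.47] toolx [0.977 0.213 0.   ] g 1.002
```

View pics/w1.png

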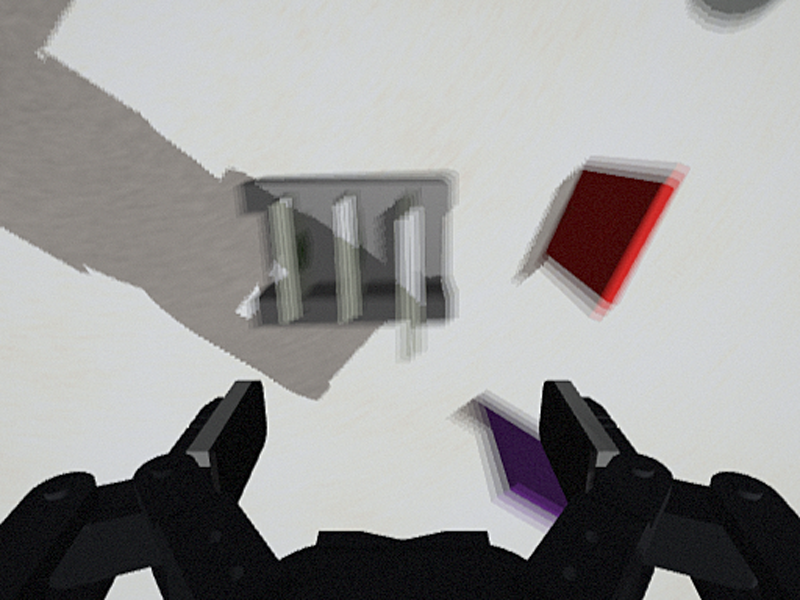

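```bash
python3 -c "
from h import *
from rig import robot
robot.grab_frame('wrist')
s=robot.state();f=robot.grab_frame('wrist');pickle.dump((s,f),open('pics/w2.pkl','wb'))
goal([.5175,-.2097,.25],.2115)
im=f['img'][:,:,::-1][95:235,145:300]
c=cv2.resize(im,None,fx=4,fy=4,interpolation=cv2.INTER_NEAREST);c=cv2.convertScaleAbs(c,alpha=1.2)
for i in range(0,155,10): cv2.putText(c,str(145+i),(i*4,9),0,.3,(0,0,255),1)
for i in range(5,140,10): cv2.putText(c,str(95+i),(0,i*4),0,.3,(0,0,255),1)
cv2.imwrite('pics/w2.png',c)"
```

```text
sg 1 rot [-0.0001  0.0002  0.0007] slide [-0.0012 -0.0008 -0.0005]
sg -1 rot [-3.000e-04 -2.000e-04 -9.993e-01] slide [-0.0012 -0.0008 -0.0005]
t 1.55 j [-0.503  0.402  1.726 -0.     1.015 -0.717] p [ 0.5186 -0.2101  0.2496] F [-0.9  -0.64  0.1 ] toolx [ 0.977  0.212 -0.001] g 1.001
```

View pics/w2.png

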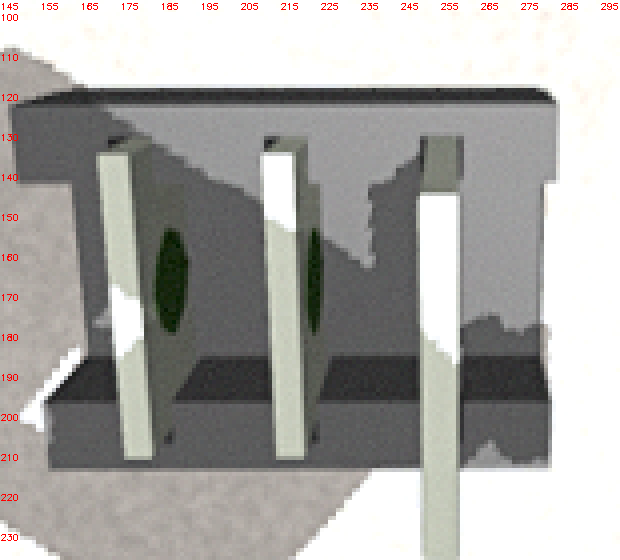

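```bash
cat >> h.py <<'E'
def wray(s,f,uv,z):
    M=f["mount"];R=Ro.from_rotvec(s["ee_rot"]).as_matrix()
    d=R@M[:3,:3]@np.linalg.solve(f["intrinsics"],[*uv,1]);c=s["ee_pos"]+R@M[:3,3]
    return c+d*(z-c[2])/d[2]
E
python3 -c "
from h import *
s,f=pickle.load(open('pics/w2.pkl','rb'))
g=f['img'].astype(int).sum(2)
for v in (143,150,160,170,178,200,215,225,228,230,232,235,240): print(v,g[v,240:272].tolist())
print(g[215:250,254].tolist())
"
```

```text
143 [228, 230, 229, 239, 239, 231, 225, 222, 217, 220, 462, 481, 462, 475, 470, 468, 471, 465, 473, 408, 365, 395, 398, 392, 402, 400, 400, 401, 402, 396, 398, 398]
150 [238, 227, 237, 238, 220, 226, 229, 219, 210, 405, 644, 674, 658, 656, 658, 651, 660, 661, 675, 533, 336, 393, 394, 394, 387, 399, 391, 399, 396, 391, 389, 399]
160 [234, 223, 224, 237, 225, 233, 235, 220, 206, 315, 637, 677, 658, 659, 655, 653, 656, 665, 675, 536, 332, 382, 383, 379, 393, 399, 383, 386, 388, 383, 397, 395]
170 [230, 229, 233, 224, 232, 236, 231, 227, 224, 276, 586, 688, 659, 659, 659, 655, 658, 664, 675, 520, 323, 381, 382, 376, 394, 378, 385, 383, 380, 381, 385, 380]
178 [221, 224, 222, 227, 224, 236, 221, 234, 210, 215, 444, 587, 680, 664, 660, 661, 658, 665, 684, 527, 168, 211, 240, 223, 227, 230, 221, 233, 230, 226, 216, 217]
200 [218, 223, 226, 226, 238, 230, 227, 237, 214, 217, 406, 514, 498, 489, 496, 484, 492, 500, 499, 338, 133, 222, 226, 222, 224, 229, 224, 223, 227, 224, 224, 223]
215 [648, 656, 656, 653, 649, 652, 655, 664, 665, 626, 524, 461, 488, 495, 481, 486, 490, 486, 468, 447, 639, 
[... 520 characters left out ...]
653, 650, 649, 658, 653, 655]
232 [652, 657, 649, 638, 652, 634, 634, 650, 648, 668, 524, 460, 487, 485, 491, 482, 488, 474, 472, 442, 636, 660, 644, 646, 654, 654, 656, 653, 654, 660, 653, 654]
235 [638, 652, 655, 655, 651, 656, 655, 657, 658, 653, 645, 597, 574, 584, 580, 582, 582, 575, 578, 615, 664, 655, 649, 657, 655, 653, 658, 654, 648, 656, 651, 653]
240 [642, 647, 643, 639, 646, 656, 657, 646, 646, 654, 652, 655, 658, 642, 638, 642, 644, 657, 650, 643, 646, 653, 641, 651, 652, 656, 654, 658, 652, 644, 654, 656]
[481, 480, 484, 501, 490, 488, 492, 481, 488, 481, 485, 484, 486, 485, 491, 477, 497, 491, 477, 486, 580, 668, 654, 652, 652, 638, 639, 645, 655, 655, 654, 647, 652, 651, 638]
```

```bash
python3 -c "
from h import *
s,f=pickle.load(open('pics/w2.pkl','rb'))
a=wray(s,f,(254.5,142.8),.132);b=wray(s,f,(254.8,235),.132);print(a,b,np.linalg.norm(a-b),(a+b)/2,np.arctan2(*( (a-b)[[1,0]]))-np.pi/2)
m=(a+b)/2; goal([m[0],m[1],.25],.2115); goal([m[0],m[1],.105],.2115)
"
```

```text
[ 0.50987184 -0.17107077  0.132     ] [ 0.52704996 -0.24909614  0.132     ] 0.07989396915947067 [ 0.5184609  -0.21008346  0.132     ] 0.21670362569873802
sg 1 rot [-0.0001  0.0002  0.0007] slide [-0.0001 -0.0001 -0.0005]
sg -1 rot [-3.000e-04 -2.000e-04 -9.993e-01] slide [-0.0001 -0.0001 -0.0005]
t 1.55 j [-0.503  0.402  1.726 -0.     1.015 -0.717] p [ 0.5186 -0.2101  0.2496] F [-0.9  -0.64  0.1 ] toolx [ 0.977  0.212 -0.001] g 1.001
sg 1 rot [-0.0001  0.0002  0.0007] slide [-0.      0.      0.1808]
sg -1 rot [-3.000e-04 -2.000e-04 -9.993e-01] slide [-0.      0.      0.1808]
t 1.55 j [-0.503  0.402  1.726 -0.     1.015 -0.717] p [ 0.5186 -0.2101  0.2496] F [-0.9  -0.64  0.1 ] toolx [ 0.977  0.212 -0.001] g 1.001
```

Request:
move_arm:
  rotation:
    - [0, 0, 0]
    - [0, 0, 0]
    - [0, 0, 0]
    - [0, 0, 0]
    - [0, 0, 0]
  slide:
    - [0, 0, 0.05]
    - [0, 0, 0.1]
    - [0, 0, 0.14]
    - [0, 0, 0.17]
    - [0, 0, 0.181]
  gripper: [1, 1, 1, 1, 1]

```text
t: 2.17
ee_pos: [0.5166, -0.2126, 0.1041]
ee_rot: [-3.124, -0.326, 0.003]
ft_force: [0.2, -0.0, 0.1]
gripper_width: 1.002
```

Request:
move_arm:
  rotation:
    - [0, 0, 0]
    - [0, 0, 0]
    - [0, 0, 0]
    - [0, 0, 0]
    - [0, 0, 0]
  slide:
    - [0, 0, 0]
    - [0, 0, 0]
    - [0, 0, 0]
    - [0, 0, 0]
    - [0, 0, 0]
  gripper: [-1, -1, -1, -1, -1]
  newtons: 40

```text
t: 2.8
ee_pos: [0.5179, -0.2121, 0.1058]
ee_rot: [3.124, 0.329, 0.001]
ft_force: [0.1, 0.7, 5.1]
gripper_width: 0.088
```

Request:
move_arm:
  rotation:
    - [0, 0, 0]
    - [0, 0, 0]
    - [0, 0, 0]
    - [0, 0, 0]
    - [0, 0, 0]
  slide:
    - [0, 0, 0]
    - [0, 0, 0]
    - [0, 0, 0]
    - [0, 0, 0]
    - [0, 0, 0]
  gripper: [-1, -1, -1, -1, -1]
  newtons: 40

```text
t: 3.42
ee_pos: [0.5178, -0.2121, 0.1058]
ee_rot: [3.124, 0.329, 0.001]
ft_force: [-0.5, 0.2, 5.5]
gripper_width: 0.09
```

```bash
python3 -c "
from h import *
from rig import robot
s=robot.state();f=robot.grab_frame('wrist');pickle.dump((s,f),open('pics/w3.pkl','wb'))
goal([.5185,-.2101,.105],.2115)
cv2.imwrite('pics/w3.png',cv2.resize(f['img'][:,:,::-1],(800,600),interpolation=cv2.INTER_CUBIC))"
```

```text
sg 1 rot [ 0.0002 -0.0002 -0.0005] slide [ 0.0013 -0.0022  0.001 ]
sg -1 rot [-4.000e-04 -3.000e-04  9.995e-01] slide [ 0.0013 -0.0022  0.001 ]
t 3.475 j [-0.507  0.592  1.861 -0.     0.688 -0.717] p [ 0.5178 -0.2121  0.1058] F [0.47 0.93 6.48] toolx [0.978 0.209 0.001] g 0.088
```

View pics/w3.png

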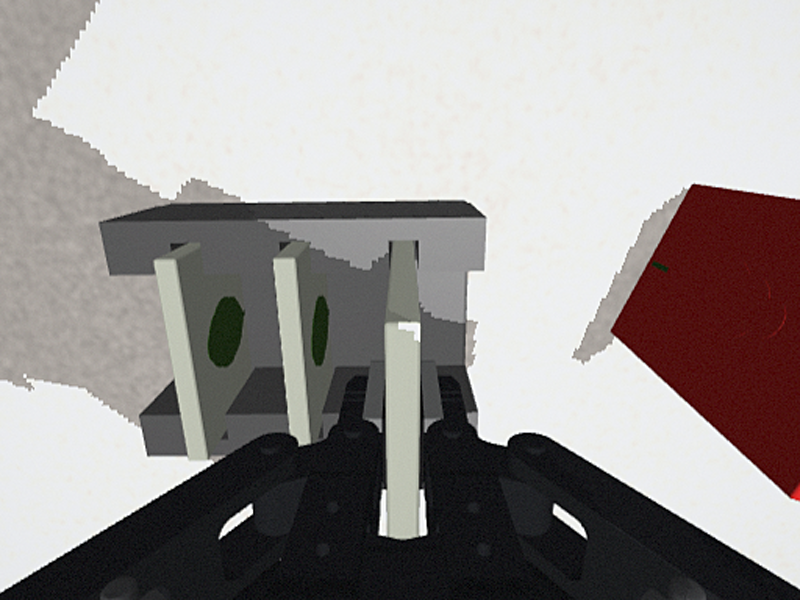

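Request:
move_arm:
  rotation:
    - [0, 0, 0]
    - [0, 0, 0]
    - [0, 0, 0]
    - [0, 0, 0]
    - [0, 0, 0]
  slide:
    - [0, 0, -0.01]
    - [0, 0, -0.03]
    - [0, 0, -0.06]
    - [0, 0, -0.09]
    - [0, 0, -0.11]
  gripper: [-1, -1, -1, -1, -1]

```text
t: 4.1
ee_pos: [0.5177, -0.2121, 0.1952]
ee_rot: [3.123, 0.329, 0.002]
ft_force: [0.8, -0.6, -0.8]
gripper_width: 0.09
```

Request:
move_arm:
  rotation:
    - [0, 0, 0]
    - [0, 0, 0]
    - [0, 0, 0]
    - [0, 0, 0]
    - [0, 0, 0]
  slide:
    - [0, 0, 0]
    - [0, 0, 0]
    - [0, 0, 0]
    - [0, 0, 0]
    - [0, 0, 0]
  gripper: [-1, -1, -1, -1, -1]

```text
t: 4.72
ee_pos: [0.5175, -0.212, 0.193]
ee_rot: [-3.124, -0.329, 0.001]
ft_force: [0.2, 0.3, -0.8]
gripper_width: 0.092
```

```bash
python3 -c "
from h import *
from rig import robot
ps=np.array([0.5244,0.1808,0.2025])
print('target',w(ps,[0,.0125,0]), 'pre',w(ps,[0,-.01,0]))
t=w(ps,[0,-.01,0])[0]
goal([t[0],t[1],.195],.2025)
s=robot.state();f=robot.grab_frame('scene')
im=f['img'][:,:,::-1];cv2.imwrite('pics/s4.png',cv2.resize(im[80:260,90:400],(775,450),interpolation=cv2.INTER_CUBIC))"
```

```text
target [[0.52188601 0.19304459 0.        ]] pre [[0.52641119 0.17100433 0.        ]]
sg 1 rot [-0.0001  0.0001  0.0024] slide [ 0.1106 -0.4659 -0.0024]
sg -1 rot [-2.000e-04 -1.000e-04 -9.976e-01] slide [ 0.1106 -0.4659 -0.0024]
t 4.725 j [-0.507  0.469  1.789 -0.     0.884 -0.717] p [ 0.5175 -0.212   0.193 ] F [ 0.25  0.3  -0.84] toolx [ 0.978  0.208 -0.   ] g 0.092
```

View pics/s4.png

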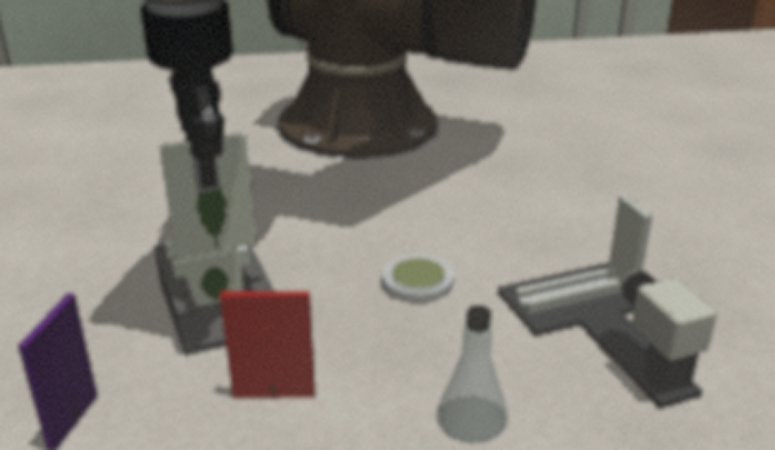

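```bash
python3 -c "
from h import *
ps=np.array([0.5244,0.1808,0.2025])
t=w(ps,[0,-.12,0])[0];print(t)
goal([t[0],t[1],.20],.2025)"
```

```text
[0.54853426 0.06325198 0.        ]
sg 1 rot [-0.0001  0.0001  0.0024] slide [ 0.1096 -0.3284 -0.0086]
sg -1 rot [-2.000e-04 -1.000e-04 -9.976e-01] slide [ 0.1096 -0.3284 -0.0086]
t 4.775 j [-0.507  0.469  1.789 -0.     0.884 -0.717] p [ 0.5175 -0.212   0.1931] F [-1.01  1.3  -0.92] toolx [ 0.978  0.208 -0.   ] g 0.087
```

Request:
move_arm:
  rotation:
    - [0, 0, 0]
    - [0, 0, 0]
    - [0, 0, 0]
    - [0, 0, 0]
    - [0, 0, 0]
  slide:
    - [0.012, -0.035, -0.003]
    - [0.03, -0.09, -0.005]
    - [0.05, -0.15, -0.008]
    - [0.07, -0.21, -0.008]
    - [0.09, -0.27, -0.008]
  gripper: [-1, -1, -1, -1, -1]

```text
t: 5.4
ee_pos: [0.543, 0.0159, 0.1998]
ee_rot: [3.124, 0.329, 0.0]
ft_force: [0.6, -1.3, -0.7]
gripper_width: 0.086
```

Request:
move_arm:
  rotation:
    - [0, 0, 0.001]
    - [0, 0, 0.0024]
    - [0, 0, 0.0024]
    - [0, 0, 0.0024]
    - [0, 0, 0.0024]
  slide:
    - [0.012, -0.035, 0]
    - [0.0196, -0.0584, 0]
    - [0.0196, -0.0584, 0]
    - [0.0196, -0.0584, 0]
    - [0.0196, -0.0584, 0]
  gripper: [-1, -1, -1, -1, -1]

```text
t: 6.02
ee_pos: [0.5486, 0.0624, 0.1996]
ee_rot: [3.126, 0.316, -0.0]
ft_force: [-0.5, 0.2, -1.4]
gripper_width: 0.087
```

```bash
python3 -c "
from h import *
from rig import robot
s=robot.state();f=robot.grab_frame('wrist');pickle.dump((s,f),open('pics/w5.pkl','wb'))
goal([.5485,.0633,.2],.2025)
cv2.imwrite('pics/w5.png',cv2.resize(f['img'][:,:,::-1],(800,600),interpolation=cv2.INTER_CUBIC))"
```

```text
sg 1 rot [ 0.     -0.     -0.0004] slide [ 0.0001 -0.001  -0.0004]
sg -1 rot [-0.000e+00 -1.000e-04  9.996e-01] slide [ 0.0001 -0.001  -0.0004]
t 6.075 j [-0.006  0.451  1.8   -0.     0.891 -0.207] p [0.5486 0.0625 0.1997] F [-0.11 -0.14 -0.47] toolx [0.98 0.2  0.  ] g 0.087
```

View pics/w5.png

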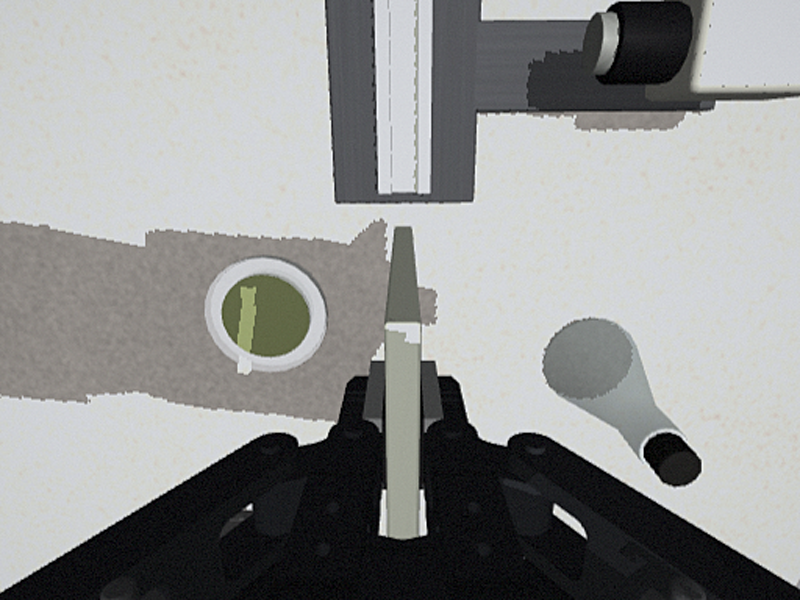

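```bash
python3 -c "
from h import *
s,f=pickle.load(open('pics/w5.pkl','rb'))
im=f['img'][:,:,::-1][0:130,205:310]
c=cv2.resize(im,None,fx=6,fy=4.6,interpolation=cv2.INTER_NEAREST);c=cv2.convertScaleAbs(c,alpha=1.1)
cv2.imwrite('pics/w5z.png',c)
g=f['img'].astype(int).sum(2)
for v in (3,30,60,90,115,121): print(v,g[v,205:310].tolist())
for v in (146,150,175,200,): print(v,g[v,240:280].tolist())
print(g[100:215,256].tolist())
"
```

```text
3 [632, 651, 677, 143, 209, 267, 260, 267, 272, 260, 255, 267, 261, 244, 247, 256, 252, 257, 263, 259, 263, 264, 261, 257, 251, 245, 262, 268, 255, 257, 254, 260, 249, 252, 406, 675, 640, 630, 639, 634, 629, 633, 632, 502, 659, 627, 637, 630, 628, 625, 630, 632, 636, 634, 637, 631, 634, 632, 628, 640, 642, 454, 471, 656, 638, 631, 636, 631, 628, 644, 653, 556, 201, 247, 266, 265, 264, 269, 265, 270, 274, 263, 253, 261, 255, 258, 258, 255, 274, 274, 267, 258, 270, 268, 258, 265, 273, 264, 260, 273, 265, 227, 206, 696, 642]
30 [622, 627, 632, 657, 302, 172, 262, 248, 274, 262, 261, 253, 285, 246, 249, 270, 251, 254, 252, 255, 259, 264, 271, 267, 260, 252, 260, 258, 261, 263, 261, 267, 258, 101, 176, 657, 662, 635, 632, 633, 631, 632, 637, 642, 491, 657, 637, 633, 636, 635, 636, 629, 638, 638, 643, 632, 636, 644, 648, 647, 458, 481, 476, 658, 644, 636, 633, 642, 640, 640, 664, 434, 217, 246, 274, 264, 272, 269, 272, 267, 257, 254, 267, 262, 266, 274, 264, 258, 264, 266, 264, 262, 266, 260, 271, 263, 269, 264, 265, 270, 283, 292, 296, 282, 282]
60 [637, 638, 640, 639, 652, 686, 109, 225,
[... 2770 characters left out ...]
312, 311, 301, 304, 300, 307, 312, 298, 314, 306, 317, 301, 302, 283, 424, 415, 411, 418, 415, 417, 408, 428, 407, 403, 675]
[648, 647, 648, 645, 650, 645, 651, 650, 641, 653, 654, 638, 650, 646, 645, 650, 643, 648, 643, 649, 645, 665, 606, 381, 234, 258, 264, 268, 234, 236, 516, 675, 654, 654, 639, 643, 638, 631, 639, 634, 644, 639, 636, 658, 576, 323, 291, 298, 305, 308, 310, 304, 294, 314, 303, 304, 301, 311, 296, 306, 309, 307, 299, 308, 296, 301, 308, 310, 308, 311, 294, 304, 303, 310, 307, 309, 305, 300, 306, 299, 303, 312, 301, 301, 310, 310, 312, 296, 294, 300, 313, 304, 302, 307, 309, 302, 300, 307, 311, 318, 311, 302, 300, 301, 288, 318, 518, 664, 660, 645, 640, 660, 594, 460, 470]
```

View pics/w5z.png

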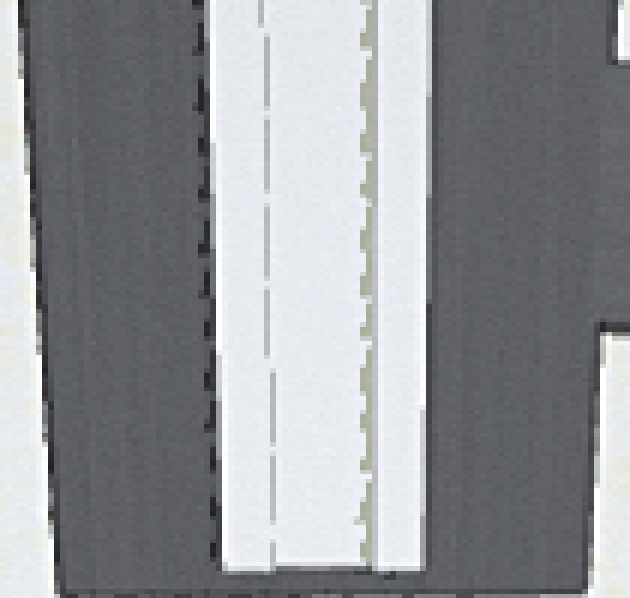

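```bash
cat > m.py <<'E'
from h import *
np.set_printoptions(suppress=True,precision=4)
s,f=pickle.load(open('pics/w5.pkl','rb'))
R=Ro.from_rotvec(s["ee_rot"]);p=s["ee_pos"]
A=[wray(s,f,((239.1+276.2)/2,3),.023),wray(s,f,((241.5+274.95)/2,115),.023)]
print("width",[np.linalg.norm(wray(s,f,(a,v),.023)-wray(s,f,(b,v),.023)) for a,b,v in((239.1,276.2,3),(241.5,274.95,115))])
d=A[0]-A[1];yaw=np.arctan2(-d[0],d[1]);print("chan pts",A,"yaw",yaw)
B=[wray(s,f,(x,v),.01) for x,v in ((205+2.6,3),(205+8.3,115),(205+102.6,3),(205+98.3,115))];
for k in(0,2):
    e=B[k]-B[k+1];print("base edge yaw",np.arctan2(-e[0],e[1]))
# near end of base: row 128.5..; stand y=-.08
n=wray(s,f,(257,128.5),.01);print("near end base",n)
c=np.array([A[1][0],A[1][1]]);u=np.array([-np.sin(yaw),np.cos(yaw)])
print("along of near end rel A1",(n[:2]-c)@u,"-> stand origin",c+u*((n[:2]-c)@u+.08))
# mount
zb=p[2]-.1058+.012
for uv,z in(((257.5,144.3),zb),((257.5,206),zb+.12)): print("mount lead corner in tool",R.inv().apply(wray(s,f,uv,z)-p))
E
python3 m.py
```

```text
width [np.float64(0.031746443477574444), np.float64(0.0317919272649985)]
chan pts [array([0.5197, 0.2083, 0.023 ]), array([0.5389, 0.1168, 0.023 ])] yaw 0.2065663289417332
base edge yaw 0.2079513570769447
base edge yaw 0.20761939327903944
near end base [0.5406 0.1025 0.01  ]
along of near end rel A1 -0.01430068888641056 -> stand origin [0.5254 0.1811]
mount lead corner in tool [ 0.0007 -0.0417  0.0938]
mount lead corner in tool [ 0.0007 -0.0423 -0.0262]
```

```bash
python3 -c "
from h import *
ps=np.array([0.5254,0.1811,0.2070])
t=w(ps,[-.0007,.002,0])[0];print(t)
goal([t[0],t[1],.20],.207)"
```

```text
[0.52430389 0.18291344 0.        ]
sg 1 rot [ 0.     -0.     -0.0018] slide [ 0.0003 -0.1536 -0.0004]
sg -1 rot [-0.000e+00 -1.000e-04  9.982e-01] slide [ 0.0003 -0.1536 -0.0004]
t 6.075 j [-0.006  0.451  1.8   -0.     0.891 -0.207] p [0.5486 0.0625 0.1997] F [-0.11 -0.14 -0.47] toolx [0.98 0.2  0.  ] g 0.087
```

Request:
move_arm:
  rotation:
    - [0, 0, -0.001]
    - [0, 0, -0.0018]
    - [0, 0, -0.0018]
    - [0, 0, -0.0018]
    - [0, 0, -0.0018]
  slide:
    - [0, -0.03, 0]
    - [0, -0.07, 0]
    - [0, -0.115, 0]
    - [0, -0.145, 0]
    - [0, -0.1536, 0]
  gripper: [-1, -1, -1, -1, -1]

```text
t: 6.7
ee_pos: [0.5237, 0.1841, 0.1997]
ee_rot: [3.124, 0.328, 0.0]
ft_force: [-0.2, -0.6, -0.4]
gripper_width: 0.091
```

Request:
move_arm:
  rotation:
    - [0, 0, 0]
    - [0, 0, 0]
    - [0, 0, 0]
    - [0, 0, 0]
    - [0, 0, 0]
  slide:
    - [0, 0, 0.01]
    - [0, 0, 0.03]
    - [0, 0, 0.05]
    - [0, 0, 0.058]
    - [0, 0, 0.058]
  gripper: [-1, -1, -1, -1, -1]

```text
t: 7.32
ee_pos: [0.5238, 0.1834, 0.1526]
ee_rot: [3.124, 0.326, -0.002]
ft_force: [0.5, 0.8, -0.2]
gripper_width: 0.089
```

```bash
python3 -c "
from h import *
from rig import robot
ps=np.array([0.5254,0.1811,0.2070])
t=w(ps,[-.0007,.002,0])[0];goal([t[0],t[1],.1138],.207)
f=robot.grab_frame('top');im=f['img'][:,:,::-1][160:280,80:240]
cv2.imwrite('pics/t6.png',cv2.convertScaleAbs(cv2.resize(im,None,fx=4.5,fy=4.5,interpolation=cv2.INTER_CUBIC),alpha=1.6))
f=robot.grab_frame('scene');im=f['img'][:,:,::-1][110:250,260:400]
cv2.imwrite('pics/s6.png',cv2.resize(im,None,fx=4,fy=4,interpolation=cv2.INTER_CUBIC))
"
```

```text
sg 1 rot [0.     0.0004 0.0002] slide [0.0006 0.0007 0.0484]
sg -1 rot [-6.000e-04  1.000e-04 -9.998e-01] slide [0.0006 0.0007 0.0484]
t 7.325 j [ 0.218  0.518  1.836 -0.     0.788  0.01 ] p [0.5238 0.1834 0.1526] F [ 0.5   0.82 -0.17] toolx [ 0.978  0.206 -0.001] g 0.089
```

View pics/t6.png

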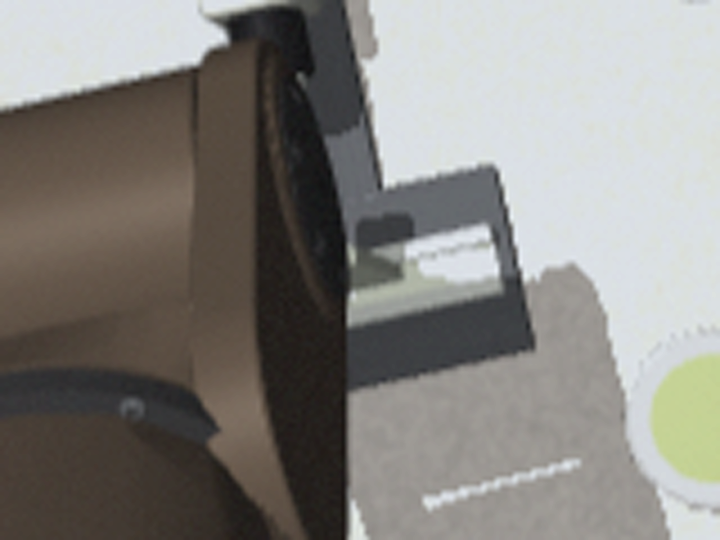

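View pics/s6.png

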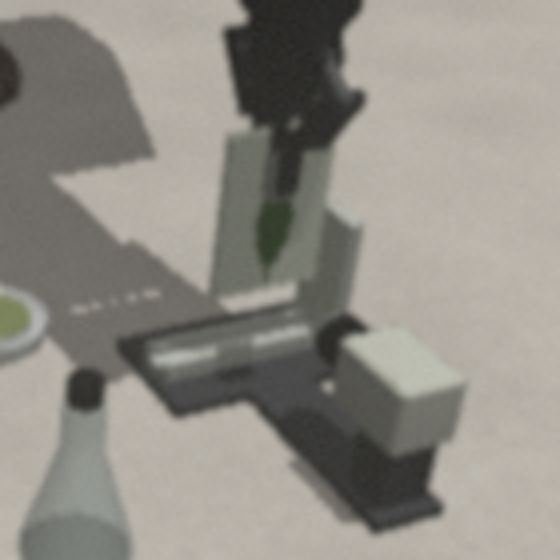

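Request:
move_arm:
  rotation:
    - [0, 0, 0]
    - [0, 0, 0]
    - [0, 0, 0]
    - [0, 0, 0]
    - [0, 0, 0]
  slide:
    - [0.0006, 0.0005, 0.01]
    - [0.0006, 0.0005, 0.025]
    - [0.0006, 0.0005, 0.037]
    - [0.0006, 0.0005, 0.044]
    - [0.0006, 0.0005, 0.048]
  gripper: [-1, -1, -1, -1, -1]

```text
t: 8.05
ee_pos: [0.5244, 0.1833, 0.1144]
ee_rot: [3.124, 0.326, -0.001]
ft_force: [-0.3, -0.1, -0.9]
gripper_width: 0.089
```

Request:
move_arm:
  rotation:
    - [0, 0, 0]
    - [0, 0, 0]
    - [0, 0, 0]
    - [0, 0, 0]
    - [0, 0, 0]
  slide:
    - [0, 0, 0.001]
    - [0, 0, 0.002]
    - [0, 0, 0.003]
    - [0, 0, 0.004]
    - [0, 0, 0.005]
  gripper: [-1, -1, -1, -1, -1]

```text
t: 8.68
ee_pos: [0.5245, 0.1833, 0.1109]
ee_rot: [3.125, 0.326, 0.0]
ft_force: [-0.2, 0.4, -0.4]
gripper_width: 0.085
```

Request:
move_arm:
  rotation:
    - [0, 0, 0]
    - [0, 0, 0]
    - [0, 0, 0]
    - [0, 0, 0]
    - [0, 0, 0]
  slide:
    - [0, 0, 0.001]
    - [0, 0, 0.002]
    - [0, 0, 0.003]
    - [0, 0, 0.0035]
    - [0, 0, 0.0035]
  gripper: [-1, -1, -1, -1, -1]

```text
t: 9.3
ee_pos: [0.5246, 0.1834, 0.1088]
ee_rot: [-3.125, -0.326, -0.001]
ft_force: [-1.2, -0.7, 8.8]
gripper_width: 0.086
```

Request:
move_arm:
  rotation:
    - [0, 0, 0]
    - [0, 0, 0]
    - [0, 0, 0]
    - [0, 0, 0]
    - [0, 0, 0]
  slide:
    - [0, -0.002, 0]
    - [0, -0.004, 0]
    - [0, -0.006, 0]
    - [0, -0.0075, 0]
    - [0, -0.0075, 0]
  gripper: [-1, -1, -1, -1, -1]

```text
t: 9.93
ee_pos: [0.5238, 0.1892, 0.1088]
ee_rot: [3.125, 0.326, 0.003]
ft_force: [0.0, -0.8, 6.0]
gripper_width: 0.092
```

Request:
move_arm:
  rotation:
    - [0, 0, 0]
    - [0, 0, 0]
    - [0, 0, 0]
    - [0, 0, 0]
    - [0, 0, 0]
  slide:
    - [0, -0.0006, 0]
    - [0, -0.0012, 0]
    - [0, -0.0018, 0]
    - [0, -0.0024, 0.0002]
    - [0, -0.0024, 0.0004]
  gripper: [-1, -1, -1, -1, -1]

```text
t: 10.55
ee_pos: [0.5235, 0.1906, 0.1088]
ee_rot: [3.124, 0.326, 0.003]
ft_force: [0.1, -6.7, 11.9]
gripper_width: 0.084
```

Request:
move_arm:
  rotation:
    - [0, 0, 0]
    - [0, 0, 0]
    - [0, 0, 0]
    - [0, 0, 0]
    - [0, 0, 0]
  slide:
    - [0, -0.0005, 0]
    - [0, -0.001, 0.0002]
    - [0, -0.001, 0.0002]
    - [0, -0.001, 0.0002]
    - [0, -0.001, 0.0002]
  gripper: [-1, -1, -1, -1, -1]

```text
t: 11.18
ee_pos: [0.5235, 0.1907, 0.1088]
ee_rot: [3.123, 0.326, 0.003]
ft_force: [-0.2, -13.5, 12.5]
gripper_width: 0.084
```

Request:
move_arm:
  rotation:
    - [0, 0, 0]
    - [0, 0, 0]
    - [0, 0, 0]
    - [0, 0, 0]
    - [0, 0, 0]
  slide:
    - [0, 0, 0]
    - [0, 0, 0]
    - [0, 0, 0]
    - [0, 0, 0]
    - [0, 0, 0]
  gripper: [-1, -1, -1, -1, -1]

```text
t: 11.8
ee_pos: [0.5235, 0.1907, 0.1088]
ee_rot: [3.123, 0.326, 0.003]
ft_force: [0.8, -13.4, 12.6]
gripper_width: 0.087
```

```bash
python3 -c "
from h import *
from rig import robot
s=robot.state();f=robot.grab_frame('wrist');pickle.dump((s,f),open('pics/w7.pkl','wb'))
print(s['ft_force'],s['wrist_torque'])
R=Ro.from_rotvec(s['ee_rot']);p=s['ee_pos']
c=p+R.apply([.0007,-.002,0]);ps=np.array([0.5254,0.1811,0.2070])
d=c-[ps[0],ps[1],0];co,si=np.cos(ps[2]),np.sin(ps[2]);print('mount local',co*d[0]+si*d[1],-si*d[0]+co*d[1],'zb',p[2]-.0938)
print(R.as_matrix().round(4))
cv2.imwrite('pics/w7.png',cv2.resize(f['img'][:,:,::-1],(800,600),interpolation=cv2.INTER_CUBIC))
f=robot.grab_frame('scene');im=f['img'][:,:,::-1][110:250,260:400]
cv2.imwrite('pics/s7.png',cv2.resize(im,None,fx=4,fy=4,interpolation=cv2.INTER_CUBIC))
"
```

```text
[  0.7712204  -13.41197342  12.64872072] [-1.79282047  0.01892122  0.05591914]
mount local 0.0008061166148208754 0.011747604363747279 zb 0.014973465488428497
[[ 0.9784  0.2067  0.0022]
 [ 0.2067 -0.9784 -0.0012]
 [ 0.002   0.0016 -1.    ]]
```

View pics/w7.png

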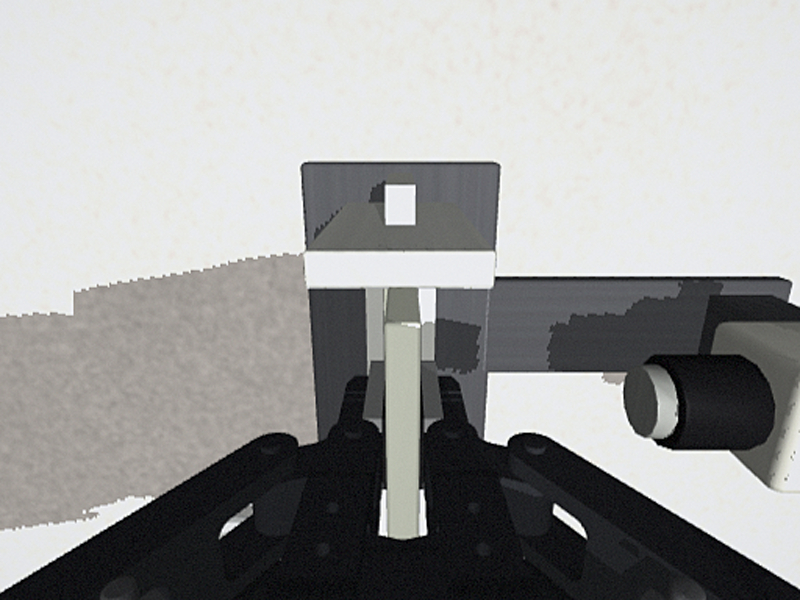

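View pics/s7.png

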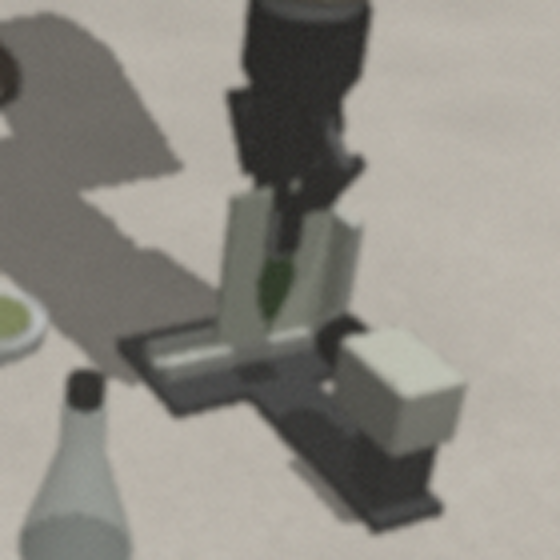

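```bash
python3 -c "
from h import *
for n in('w5','w7'):
    s,f=pickle.load(open(f'pics/{n}.pkl','rb'));g=f['img'].astype(int).sum(2)
    print(n,g[178:212,256].tolist(),g[335:350,256].tolist())
R=Ro.from_rotvec(s['ee_rot'])
print(R.inv().apply(wray(s,f,(256,184),.11)-s['ee_pos']),R.inv().apply(wray(s,f,(256,206),.135)-s['ee_pos']))
"
```

```text
w5 [306, 299, 303, 312, 301, 301, 310, 310, 312, 296, 294, 300, 313, 304, 302, 307, 309, 302, 300, 307, 311, 318, 311, 302, 300, 301, 288, 318, 518, 664, 660, 645, 640, 660] [474, 477, 468, 464, 469, 468, 473, 474, 484, 441, 200, 10, 50, 0, 51]
w7 [704, 708, 705, 715, 716, 554, 287, 352, 351, 348, 347, 353, 353, 347, 355, 359, 359, 349, 359, 358, 361, 351, 353, 362, 352, 353, 343, 354, 412, 489, 527, 544, 561, 555] [547, 552, 548, 540, 544, 541, 541, 552, 571, 502, 226, 0, 62, 40, 76]
[ 9.19770149e-05 -4.21305811e-02 -1.29332956e-03] [ 0.0002113  -0.04235485 -0.02629353]
```

```bash
python3 -c "
from rig import robot
s=robot.state();print(s['t'],s['ft_force'],s['gripper_width'])
print(robot.hand_in())"
```

```text
11.9 [  1.25830012 -12.64936377  12.42104145] 0.08836841514038762
the job is handed in; nothing more can be done
None
```

I lifted the tall white mount from the rack's far slot and carried it at about 0.2 m to the stand. There I lowered it into the channel, slid it against the fence and handed in at 11.9 s, still gripping it (40 N set) and pushing diagonally.

**Last checks before handing in:**
- **Forces:** the wrist read about 12.6 N from the fence and 12.4 N from the bed.
- **Position:** my estimate puts the mount 0.8 mm off mid-channel, with its lower edge at 15.0 mm, the height of the bed. Its side edge is within about 0.5 mm of the fence face.
- **Angle:** the mount's top edge had not visibly shifted in the grip, and the tool was within about 0.2° of vertical and in line with the channel.
- **Bystanders:** the arm went near neither the flask nor the dish, and both short mounts stood in their slots after the lift. I did not re-measure any of their positions at the end.

No check failed or disagreed, and `hand_in()` gave no verdict.

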